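Reload the scoop carver's gang clamp

ROBOT

A 7-joint arm with a two-finger parallel gripper is mounted at the origin on the work surface. World frame = base frame: x ahead of the robot, y to its left, z up, the work surface at z = 0. Lengths are in m, angles in rad, forces in N, time in s.
With the tool pointing down it reaches from about 0.35 to 0.9 m from the base axis. Payload 19.9 kg.
Tool frame: the origin (TCP) lies between the finger pads; the fingertips stand 19 mm ahead of it and the grasp point (between the pads) is the TCP; z points along the fingers, y is the line along which they close (so a half turn about z gives the same grasp; the last joint's range is limited). The gripper opens to 94 mm and grips with 3 to 60 N. Pads are 16 mm wide; open, the fingers measure 119 mm over their backs; the gripper's body (75 mm by 177 mm) begins 78 mm behind the grasp point.
Start: joints at [1.218, 0.417, -0.01, 1.614, 0.005, 1.111, -0.053], TCP at [0.191, -0.595, 0.224] pointing down, gripper open.
Joint ranges: [-2.81, 2.81], [-0.39, 2.02], [-1.27, 1.25], [0.06, 2.57], [-1.19, 4.33], [0.19, 2], [-2.82, 2.82]. Speed limits (rad/s): [1.89, 1.89, 2.39, 2.39, 3.01, 3.01, 3.01].

INTERFACE

Orientations are given as a 3x3 rotation matrix whose columns are the frame's x, y, z axes.
In Python, from rig import robot gives the robot as it stands. Calls block until the motion is done:
- robot.move_ptp(position, orientation): joint-space move of the TCP to a pose.
- robot.move_linear(position, velocity=0.15, frame=None, threshold=None): straight line of the TCP; frame=None keeps the orientation; velocity is the mean speed in m/s. With threshold (N) it stops when the force on the tool has changed by that much, and returns True; else False.
- robot.goto_joints(angles): joint-space move.
- robot.gripper_to(opening): finger opening in m; the grip force is fixed at half the most; returns when the fingers have stopped.
- robot.pause(seconds).
- robot.ik(position, orientation): joint angles nearest the present ones, or None.
- robot.get_state(): the state.
- robot.grab_frame(name): name is "scene" or "top" or "wrist"; returns the picture (480x640x3 uint8, red, green, blue); there is no depth.
- robot.camera_info(name): a dict with "fx", "fy", "cx", "cy" (pixels), "rvec" (rotation vector, rad) and "tvec" (3), from world to camera coordinates, as OpenCV has them. Camera axes: x right, y down, z forward; pixel columns grow to the right and rows downward; lengths in m; the calibration is good to about 2 mm. A picture is of the moment at which its call begins: read the wrist's pose just before it. camera_info takes no time and is no camera call; for the wrist camera it gives the pose at the moment of the call.
A pose or a line that the arm cannot do raises robot.PlanningError and nothing moves.
- robot.sign_off(): hands the job in; it is judged then, once.
The state is a dict: "time": time; "qpos": joint angles; "joint_vel": joint speeds; "effort": joint torques, N m; "ee_pos": TCP position; "tool_rot": TCP orientation; "force": force on the tool from outside, world axes, zero at the start; "moment": the same for the moment, N m; "opening": finger opening in m; "grasp_force": force on a finger pad.
Only numpy, scipy, OpenCV 4.12 (cv2) and the standard library are available. Lean on these libraries where they do the work, as an engineer would, in place of code of your own. Each camera call takes 0.05 s, during which the arm holds its last target. There are 200 camera calls.

TASK

Pull the clamp's sliding jaw fully back, take out the two hollowed scoops and stand them upright in the wooden tray. Then stand every raw block on the bench in the clamp in a row, upright, flats square to the jaws and every handle stub pointing towards the wooden end stop; once they are all in, push the jaw up until it holds the whole row tight. Leave the glass, mallet and ladle where they are.

Things in the scene. Friction and masses are not known exactly. Their poses are not given: they have to be found in the camera images.
- clamp: Low clamp fixed to the bench. Origin on the bench under the row's line; the row of blocks runs along its y axis, the jaws close along x. Grey painted bed, top 10 mm above the bench. Two dark steel jaws, y -150 to 150 mm, tops 26 mm above the bench. Fixed jaw's face at x = +22 mm, sliding jaw's face at x = -38 mm + joint jaw: the gap is 60 mm fully open, 44 mm when tight on the blocks.
- clamp_mid (a point): Middle of the clamp's row on top of the bed, 10 mm above the bench (axes as the clamp). Blocks must stand with their centres within 135 mm of it along the row; one end of the row has the end stop, the other is open.
- stop (a point): Middle of the inner face of the wooden end stop (50 x 24 mm, top 50 mm above the bench), 151 mm along +y from the clamp's middle, 35 mm above the bench: the stubs must point this way.
- jaw (a joint): Travel of the sliding jaw in m: 0 = fully back (gap 60 mm), grows as it is pushed towards the fixed jaw (clamp's +x); 0.016 = tight on 44 mm blocks, 0.030 = the limit. It starts nearly closed round the scoops. It slides stiffly (about 3 N) and stays where it is left.
- jaw_handle (a point): Centre of the grip of the sliding jaw's handle: an upright light wooden post, 22 x 22 mm, standing free from 23 to 97 mm above the bench, this point 70 mm above the bench; sides square to the clamp. It stands 72 mm behind the sliding jaw's face, on a steel carriage 23 mm high, and moves with the jaw.
- tray: Shallow open wooden tray fixed to the bench, outside 110 (x) x 170 (y) x 20 mm high, walls 5 mm, floor 5 mm thick; origin at the centre of its underside. Both scoops fit in it side by side along its y.
- blank0_center (a point): Raw scoop blank of light wood standing on the bench: a solid block 44 x 44 mm, 50 mm high, with a handle stub (16 mm wide, 14 mm high, sticking out 14 mm, its centre 40 mm above the block's underside) on one side. Point at the block's centre, 25 mm above its underside; x axis points from the middle out along the stub, z up. Any way round; three or four are present.
- blank1_center (a point): Raw scoop blank of light wood standing on the bench: a solid block 44 x 44 mm, 50 mm high, with a handle stub (16 mm wide, 14 mm high, sticking out 14 mm, its centre 40 mm above the block's underside) on one side. Point at the block's centre, 25 mm above its underside; x axis points from the middle out along the stub, z up. Any way round; three or four are present.
- blank2_center (a point): Raw scoop blank of light wood standing on the bench: a solid block 44 x 44 mm, 50 mm high, with a handle stub (16 mm wide, 14 mm high, sticking out 14 mm, its centre 40 mm above the block's underside) on one side. Point at the block's centre, 25 mm above its underside; x axis points from the middle out along the stub, z up. Any way round; three or four are present.
- blank3_center (a point): Raw scoop blank of light wood standing on the bench: a solid block 44 x 44 mm, 50 mm high, with a handle stub (16 mm wide, 14 mm high, sticking out 14 mm, its centre 40 mm above the block's underside) on one side. Point at the block's centre, 25 mm above its underside; x axis points from the middle out along the stub, z up. Any way round; three or four are present.
- scoop0_center (a point): Hollowed scoop of light wood, standing in the clamp at the start: square foot 44 x 44 x 20 mm, round cup of 42 mm outside diameter above it, open at the top, 50 mm high in all, with a stub like the blanks'. Point on its axis 25 mm above its underside; x axis points from the middle out along the stub, z up. 
- scoop1_center (a point): Hollowed scoop of light wood, standing in the clamp at the start: square foot 44 x 44 x 20 mm, round cup of 42 mm outside diameter above it, open at the top, 50 mm high in all, with a stub like the blanks'. Point on its axis 25 mm above its underside; x axis points from the middle out along the stub, z up. 
- glass: Bystander: drinking glass, 60 mm wide, 85 mm high; origin under its centre. Leave alone.
- mallet: Bystander: wooden mallet lying on the bench, 240 mm long; origin on its underside. Leave alone.
- ladle: Bystander: finished wooden ladle lying on the bench, 220 mm long; origin on its underside. Leave alone.
Mind the look-alikes: they are no part of the job. Leave any purple or red look-alike of the part that bears scoop0_center alone.

How it is judged:
By the outcome, as a careful person would: the job done as asked, in the order asked, and still so for the second after the job is handed in, with the robot touching nothing.
Of blank0, blank1, blank2, blank3 only 3 to 4 are there at a start; the rules pass over those that are not, and their reading is None.
At some moment in a run one of blank0, blank1, blank2, blank3 may be knocked a few centimetres aside while the robot is not near it.
It also fails if it takes over 210 s, if anything falls off the work surface, if the arm or the gripper's body presses on something with over 40 N, if the wrist force passes 120 N, or if a joint passes its speed limit or range.

## Working session

There is one attempt and no reset: what is moved stays moved. The work goes in short steps, each a Python script; the robot and the scene stay as the last script left them, time stands still between calls to the robot, and variables do not carry over. Pictures are saved under pics/ and viewed, at most 14 in all, crops included, and the job is handed in when it is done.

```bash
ls; mkdir -p pics; python3 - <<'E'
from rig import robot
import cv2
for n in ("scene","top"):
    cv2.imwrite(f"pics/{n}0.png",robot.grab_frame(n)[:,:,::-1]); print(n,robot.camera_info(n))
print(robot.camera_info("wrist"));print(robot.get_state())
E
```

```text
pics
scene {'fx': 528.543467650954, 'fy': 528.543467650954, 'cx': 309.8647633829462, 'cy': 233.66318428906024, 'rvec': array([ 2.32851795,  0.68746473, -0.2442424 ]), 'tvec': array([-0.47998084, -0.17264895,  1.43216944])}
top {'fx': 538.8553988106016, 'fy': 538.8553988106016, 'cx': 324.74239135037124, 'cy': 246.66234028485744, 'rvec': array([ 2.21577208, -2.17900502,  0.06993045]), 'tvec': array([-0.00501353,  0.57147851,  1.30032459])}
{'fx': 377.85524417156967, 'fy': 377.85524417156967, 'cx': 326.1257417496846, 'cy': 236.69251620876938, 'rvec': array([-2.34454993,  1.70794767,  0.2472663 ]), 'tvec': array([-0.62558214, -0.02978054,  0.39279463])}
{'time': 0.1, 'qpos': array([ 1.21848789,  0.41788254, -0.01030513,  1.61406021,  0.00472455,
        1.11072691, -0.05299583]), 'joint_vel': array([-8.21211044e-04,  8.65139994e-05, -2.03512937e-04, -3.37789092e-03,
       -9.52281848e-04,  1.07082565e-04, -5.47484257e-04]), 'effort': array([ 2.73383259e-03, -8.52589560e+01,  6.40875846e-01, -4.26702976e+01,
       -4.88147163e-02,  1.63057196e-02, -3.20861852e-05]), 'ee_pos': array([ 0.19103744, -0.59477327,  0.22393025]), 'tool_rot': array([[ 9.52079031e-01,  3.05851829e-01, -4.20552773e-04],
       [ 3.05852100e-01, -9.52078546e-01,  9.66595445e-04],
       [-1.04764288e-04, -1.04890220e-03, -9.99999444e-01]]), 'force': array([-0.74265909, -0.55005853,  0.57634547]), 'moment': array([0.0143756 , 0.03724481, 0.01419307]), 'grasp_force': 0.0, 'opening': 0.09379300426289118}
```

View pics/top0.png

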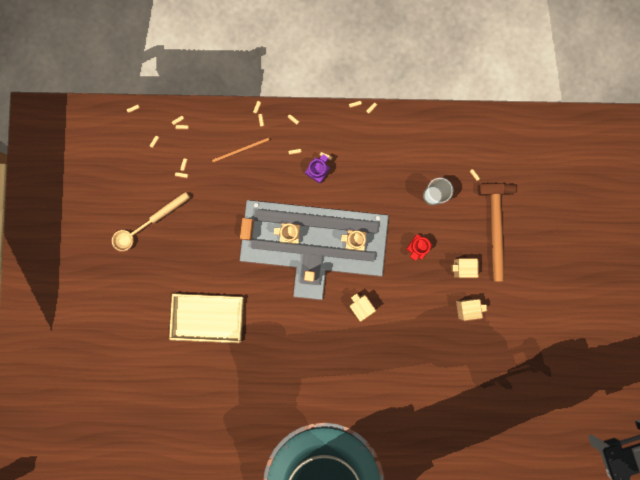

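View pics/scene0.png

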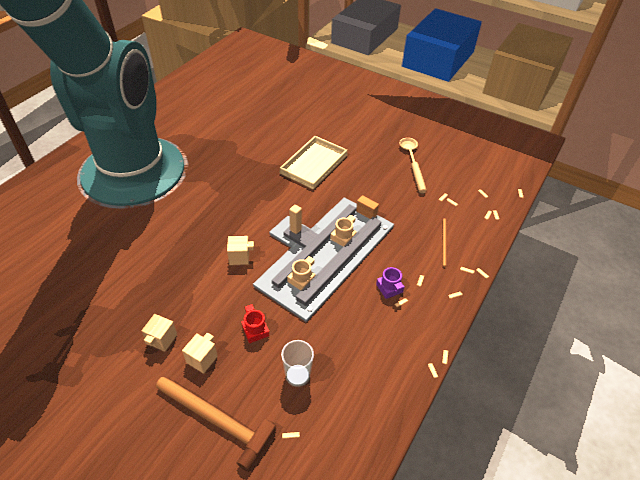

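The top view shows the clamp around (313,237) with its stop on the left (world +y) and its handle at (310,276). The tray is at (207,317). There are three blanks, at (362,306), (467,268) and (471,309). The red scoop at (420,247) and the purple one at (318,168) are look-alikes, so I'll leave them. The scene view agrees with this and shows no fourth blank.

```bash
cat > h.py <<'E'
import numpy as np, cv2
from rig import robot
Rz=lambda a: np.array([[np.cos(a),-np.sin(a),0],[np.sin(a),np.cos(a),0],[0,0,1.]])
def down(yaw):  # tool x axis at world angle yaw, z down
    return Rz(yaw)@np.diag([1.,-1,-1])
def cast(ci,px,z):
    px=np.atleast_2d(np.asarray(px,float)); R=cv2.Rodrigues(np.array(ci["rvec"]))[0]; C=-R.T@ci["tvec"]
    d=np.c_[(px[:,0]-ci["cx"])/ci["fx"],(px[:,1]-ci["cy"])/ci["fy"],np.ones(len(px))]@R
    return (C+d*((z-C[2])/d[:,2])[:,None])
def proj(ci,P):
    return cv2.projectPoints(np.atleast_2d(np.asarray(P,float)),ci["rvec"],ci["tvec"],np.array([[ci["fx"],0,ci["cx"]],[0,ci["fy"],ci["cy"]],[0,0,1]]),None)[0][:,0]
def shot(name,f=None):
    ci=robot.camera_info(name); im=robot.grab_frame(name)
    if f: cv2.imwrite(f"pics/{f}.png",im[:,:,::-1])
    return ci,im
def blobs(mask,amin):
    return [c for c in cv2.findContours(mask.astype(np.uint8),cv2.RETR_EXTERNAL,cv2.CHAIN_APPROX_NONE)[0] if cv2.contourArea(c)>amin]
E
python3 - <<'E'
from h import *
ci=robot.camera_info("wrist");R=cv2.Rodrigues(ci["rvec"])[0];s=robot.get_state()
print("cam in tool",s["tool_rot"].T@(-R.T@ci["tvec"]-s["ee_pos"])); print("axes in tool\n",s["tool_rot"].T@R.T)
ci=robot.camera_info("top")
for n,p,z in [("stop",(247,229),.05),("sc",(289,233),.06),("sc",(356,239),.06),("handle",(310,276),.097),("tray",[(171,294),(243,295),(241,342),(169,341)],.02),("blank",[(362,306),(467,268),(471,309)],.05),("bed",[(246,201),(388,214),(383,276),(240,262)],.01),("red",(420,247),.05)]:
    print(n,cast(ci,p,z).round(3).tolist())
im=cv2.imread("pics/top0.png")
for p in [(362,308),(465,268),(200,317),(289,243),(310,276)]: print(p,cv2.cvtColor(im,cv2.COLOR_BGR2HSV)[p[1],p[0]])
E
```

```text
cam in tool [ 0.08271477  0.00105643 -0.16066438]
axes in tool
 [[ 6.49359517e-04 -9.59371014e-01 -2.82146832e-01]
 [ 9.99999789e-01  6.17836390e-04  2.00693572e-04]
 [-1.82190151e-05 -2.82146903e-01  9.59371213e-01]]
stop [[0.609, 0.191, 0.05]]
sc [[0.6, 0.09, 0.06]]
sc [[0.588, -0.069, 0.06]]
handle [[0.499, 0.038, 0.097]]
tray [[0.45, 0.374, 0.02], [0.451, 0.2, 0.02], [0.338, 0.202, 0.02], [0.338, 0.375, 0.02]]
blank [[0.431, -0.086, 0.05], [0.524, -0.334, 0.05], [0.428, -0.344, 0.05]]
bed [[0.681, 0.2, 0.01], [0.655, -0.15, 0.01], [0.502, -0.139, 0.01], [0.531, 0.211, 0.01]]
red [[0.573, -0.222, 0.05]]
(362, 308) [ 24  95 254]
(465, 268) [ 23  98 254]
(200, 317) [ 27  68 254]
(289, 243) [ 15  69 119]
(310, 276) [ 23  96 254]
```

```bash
python3 - <<'E'
from h import *
for yaw in (-.079+np.pi/2,-.079-np.pi/2,-.079):
    print(yaw,[ (lambda q: None if q is None else np.round(q,2).tolist())(robot.ik(p,down(yaw))) for p in [(.56,.06,.3),(.5,.04,.07),(.39,.33,.05),(.43,-.34,.05)]])
robot.move_ptp((.55,.07,.30),down(-.079+np.pi/2))
ci,im=shot("wrist","w1"); np.save("ci1.npy",ci,allow_pickle=True); print(robot.get_state()["time"])
E
```

```text
1.4917963267948966 [[0.46, 0.33, -0.77, 1.66, 0.24, 1.25, -0.44], [0.41, 0.5, -0.67, 2.02, 0.45, 0.76, -0.61], [-0.04, 0.65, -0.91, 2.0, 0.7, 0.83, -1.44], [0.87, 0.54, -0.32, 1.92, 0.25, 0.72, 0.32]]
-1.6497963267948965 [[0.66, 0.43, -1.08, 1.65, 0.39, 1.3, 2.57], [0.7, 0.69, -1.09, 2.01, 0.78, 0.93, 2.26], [0.07, 0.76, -1.09, 2.0, 0.86, 0.94, 1.59], [0.43, 0.52, 0.22, 1.94, -0.17, 0.7, -2.46]]
-0.079 [[0.42, 0.32, -0.73, 1.66, 0.22, 1.25, -2.0], [0.31, 0.47, -0.55, 2.02, 0.36, 0.74, -2.11], [-0.9, 0.47, 0.17, 2.03, -0.13, 0.65, -2.3], [0.67, 0.52, -0.07, 1.93, 0.05, 0.7, -1.08]]
2.8333
```

View pics/w1.png

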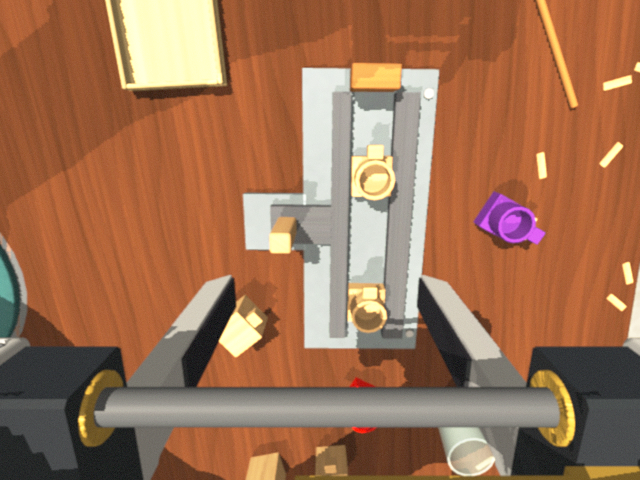

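The view shows the clamp from (303,68) to (438,348), with the stop up at (376,77) and the scoops at (375,178) and (368,310), both with stubs towards the stop. The handle top is at about (282,243). Next I'll measure the clamp frame from the fixed jaw's foot line and the jaw ends.

```bash
python3 - <<'E'
from h import *
ci=np.load("ci1.npy",allow_pickle=True).item(); im=cv2.imread("pics/w1.png"); g=cv2.cvtColor(im,cv2.COLOR_BGR2GRAY).astype(int); hsv=cv2.cvtColor(im,cv2.COLOR_BGR2HSV)
print("row 230",g[230,300:430:3].tolist()); print("col 405",g[80:110,405].tolist(), g[325:350,396].tolist()); print("col 342",g[80:110,342].tolist(), g[325:350,338].tolist())
print("stop col 376", im[58:100:2,376].tolist())
m=(hsv[...,2]>200)&(hsv[...,1]>60)&(hsv[...,1]<150)&(hsv[...,0]>12)&(hsv[...,0]<35)
for c in blobs(m,60):
    r=cv2.minAreaRect(c); print(np.round(r[0]),np.round(r[1]),round(r[2]))
E
```

```text
row 230 [92, 104, 159, 167, 168, 163, 167, 163, 163, 167, 155, 157, 163, 163, 163, 161, 100, 216, 225, 221, 222, 223, 226, 225, 223, 225, 227, 227, 227, 110, 163, 155, 165, 161, 162, 158, 157, 184, 228, 227, 228, 226, 130, 123]
col 405 [231, 231, 230, 231, 231, 229, 215, 196, 184, 144, 131, 169, 176, 170, 163, 164, 165, 163, 165, 162, 162, 165, 162, 160, 161, 162, 160, 164, 161, 163] [146, 162, 156, 120, 95, 88, 92, 95, 89, 91, 94, 92, 92, 108, 120, 121, 125, 125, 127, 121, 126, 128, 122, 103, 83]
col 342 [236, 235, 237, 237, 232, 221, 210, 211, 211, 210, 204, 189, 169, 166, 168, 169, 168, 169, 171, 166, 165, 168, 169, 172, 167, 169, 175, 172, 169, 172] [163, 163, 159, 160, 162, 162, 162, 161, 162, 163, 161, 160, 176, 209, 220, 224, 221, 220, 223, 221, 223, 225, 219, 165, 121]
stop col 376 [[45, 77, 140], [47, 83, 142], [53, 94, 162], [85, 169, 247], [94, 187, 252], [95, 187, 251], [96, 195, 253], [107, 209, 255], [106, 214, 255], [105, 211, 255], [107, 218, 255], [105, 212, 255], [101, 203, 254], [102, 207, 254], [106, 204, 255], [65, 128, 207], [46, 80, 124], [116, 120, 128], [128, 130, 126], [129, 132, 130], [128, 135, 130]]
[262. 466.] [26. 31.] 90
[483. 454.] [11. 15.] 61
[238. 328.] [44. 48.] 50
[616. 302.] [20.  8.] 41
[366. 307.] [48. 39.] 90
[627. 273.] [22.  8.] 79
[280. 235.] [22. 38.] 5
[541. 165.] [26.  9.] 84
[373. 172.] [44. 56.] 0
[611. 154.] [ 8. 29.] 41
[617.  83.] [ 9. 30.] 74
[381.  76.] [40. 16.] 3
[164.  42.] [ 89. 113.] 87
```

```bash
python3 -c "
import cv2
im=cv2.imread('pics/w1.png')[50:350,230:450]
cv2.imwrite('pics/w1c.png',cv2.resize(im,None,fx=2,fy=2,interpolation=cv2.INTER_CUBIC))"
```

```text
(no output)
```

View pics/w1c.png

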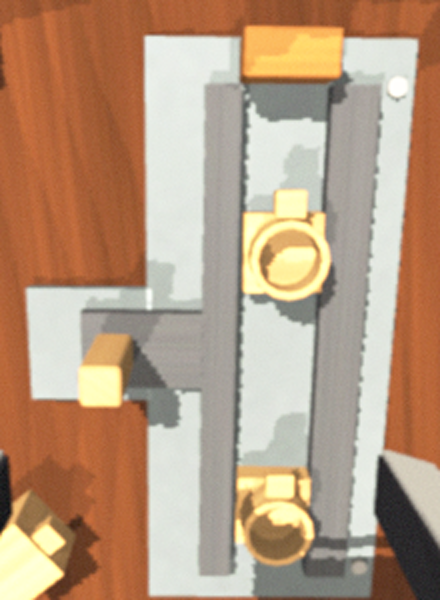

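The crop shows the fixed jaw's inner edge running from (394.5,92) to (382,337) and the sliding jaw's from (351,92) to (347.5,336). The scoop rims are centred at (374.5,179) and (369,313), and the handle top at (281,243).

```bash
python3 - <<'E'
from h import *
ci=np.load("ci1.npy",allow_pickle=True).item()
F=cast(ci,[(395,92),(382.5,337)],.026); S=cast(ci,[(351,92),(347.5,336.5)],.026)
H=cast(ci,(281,243),.097)[0]; sc=cast(ci,[(374.5,179),(369,313)],.06); st=cast(ci,(376,89),.01)[0]
yF=F[0]-F[1]; yS=S[0]-S[1]; print("len",np.linalg.norm(yF),np.linalg.norm(yS),"yaw",[np.arctan2(-v[0],v[1]) for v in (yF,yS)])
a=np.mean([np.arctan2(-v[0],v[1]) for v in (yF,yS)]); R=Rz(a)
O=F.mean(0)-R@[.022,0,0]; O[2]=0
print("a",a,"O",O)
for n,P in [("F",F),("S",S),("H",H),("sc",sc),("stop",st)]: print(n,((np.atleast_2d(P)-O)@R).round(4).tolist())
T=cast(robot.camera_info("top"),[(171,294),(243,295),(241,342),(169,341)],.02); print("tray",T.mean(0))
# tray far-side corner from wrist
print("traycorner wrist",cast(ci,[(122,89),(225,84)],.02))
E
```

```text
len 0.29840834649194725 0.297687014608914 yaw [np.float64(-0.08291735939018838), np.float64(-0.07660424982615716)]
a -0.07976080460817277 O [0.59969517 0.03202055 0.        ]
F [[0.0225, 0.1492, 0.026], [0.0215, -0.1492, 0.026]]
S [[-0.0249, 0.1492, 0.026], [-0.024, -0.1485, 0.026]]
H [[-0.0972, 0.001, 0.097]]
sc [[-0.0006, 0.0603, 0.06], [-0.0014, -0.0967, 0.06]]
stop [[0.0039, 0.1536, 0.01]]
tray [0.39419917 0.28809852 0.02      ]
traycorner wrist [[0.33850114 0.20618332 0.02      ]
 [0.45122222 0.20224659 0.02      ]]
```

```bash
cat >> h.py <<'E'
A=-.0798; O=np.array([.5997,.0320,0]); RC=Rz(A); W=lambda x,y,z: O+RC@[x,y,z]
YC=A+np.pi/2; TR=np.array([.3945,.288,0]); RT=Rz(-.015)
def st(): 
    s=robot.get_state(); return f"t={s['time']:.1f} p={s['ee_pos'].round(4)} F={s['force'].round(1)} open={s['opening']:.4f} gf={s['grasp_force']:.1f}"
def jawpull(dx,thr,v=.03):
    p=robot.get_state()["ee_pos"]; return robot.move_linear(p+RC@[dx,0,0],velocity=v,threshold=thr)
E
python3 - <<'E'
from h import *
robot.gripper_to(.06)
robot.move_ptp(W(-.099,.001,.18),down(YC)); robot.move_linear(W(-.099,.001,.070))
robot.gripper_to(.0); print(st(), (RC.T@(robot.get_state()["ee_pos"]-O)).round(4))
print(jawpull(-.018,14)); print(st(),(RC.T@(robot.get_state()["ee_pos"]-O)).round(4))
robot.gripper_to(.06); print(st()); p=robot.get_state()["ee_pos"]; robot.move_linear([*p[:2],.2],velocity=.25)
robot.move_ptp((.55,.07,.30),down(YC)); robot.gripper_to(.094)
ci,im=shot("wrist","w2"); cv2.imwrite("pics/w2c.png",cv2.resize(im[50:350,100:450,::-1],None,fx=2,fy=2)); print(st())
E
```

```text
t=5.7 p=[0.5011 0.0408 0.0701] F=[-1.2 -0.2  3.6] open=0.0220 gf=30.0 [-0.099   0.001   0.0701]
True
t=6.1 p=[0.4896 0.0419 0.0701] F=[3.1 1.1 1.2] open=0.0218 gf=30.0 [-0.1105  0.0011  0.0701]
t=6.9 p=[0.4899 0.0418 0.0699] F=[-0.8  0.1 -0.1] open=0.0599 gf=0.0
t=8.9 p=[0.55 0.07 0.3 ] F=[-0.6  0.5  0.5] open=0.0941 gf=0.0
```

View pics/w2c.png

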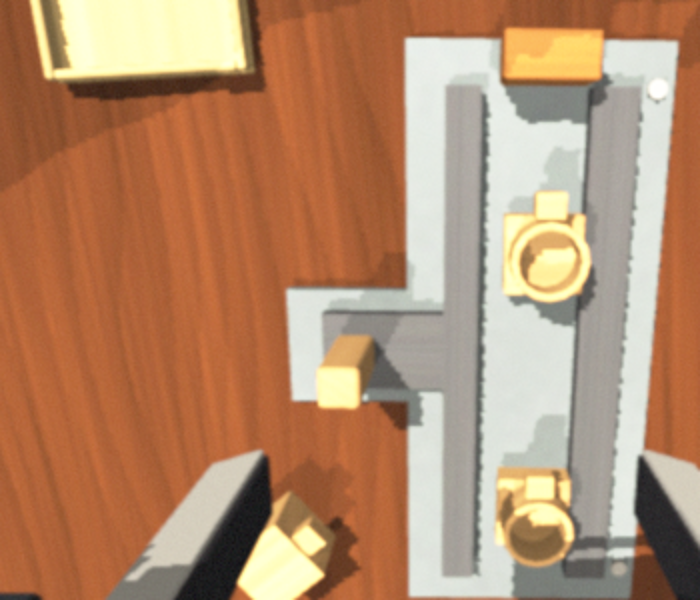

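The view shows the jaw moved back, with its inner edge at about (343,92), and both scoops still standing at the fixed jaw. I'll check the jaw gap in numbers, then move the scoops.

```bash
cat >> h.py <<'E'
def pick(P,yaw,z,opening=.094):
    robot.move_ptp((P[0],P[1],.19),down(yaw)); 
    if robot.get_state()["opening"]<opening-.003: robot.gripper_to(opening)
    robot.move_linear((P[0],P[1],z),velocity=.18); robot.gripper_to(0); print("pick",st())
    robot.move_linear((P[0],P[1],.19),velocity=.25)
def place(P,yaw,z,opening=.07):
    robot.move_ptp((P[0],P[1],.19),down(yaw)); robot.move_linear((P[0],P[1],z+.02),velocity=.2)
    print("hit",robot.move_linear((P[0],P[1],z),velocity=.04,threshold=12)); print("at",st())
    robot.gripper_to(opening); robot.move_linear((P[0],P[1],.19),velocity=.25); print("placed",st())
E
python3 - <<'E'
from h import *
ci=robot.camera_info("wrist")
print(((cast(ci,[(342.5,92),(337,336.5)],.026)-O)@RC).round(4),((cast(ci,(269.5,244),.097)-O)@RC).round(4))
pick(W(-.001,.0603,0),YC,.050)
ty=-.015+np.pi/2
place(TR+RT@[0,.03,0],ty,.0455)
pick(W(-.001,-.0967,0),YC,.050)
place(TR+RT@[0,-.05,0],ty,.0455)
robot.move_ptp((.45,.10,.35),down(YC)); shot("wrist","w3"); shot("top","top1"); print(st())
E
```

```text
[[-0.0343  0.1502  0.026 ]
 [-0.0376 -0.1476  0.026 ]] [[-0.109   0.0008  0.097 ]]
pick t=11.2 p=[0.6035 0.0922 0.05  ] F=[-0.3  0.4 -0.7] open=0.0418 gf=30.0
hit True
at t=14.4 p=[0.3948 0.3177 0.0449] F=[-1.3 -2.   9.2] open=0.0422 gf=30.0
placed t=15.8 p=[0.3948 0.3175 0.1894] F=[ 0.2  0.4 -0.6] open=0.0701 gf=0.0
pick t=19.7 p=[ 0.5905 -0.0644  0.05  ] F=[-5.5 -0.9  5.4] open=0.0420 gf=30.0
hit True
at t=23.1 p=[0.3936 0.2377 0.0449] F=[-0.1 -1.5 10.2] open=0.0422 gf=30.0
placed t=24.5 p=[0.3936 0.2375 0.1893] F=[ 0.8  1.1 -0.9] open=0.0699 gf=0.0
t=25.5 p=[0.4494 0.1009 0.349 ] F=[ 0.1  0.3 -0.2] open=0.0699 gf=0.0
```

View pics/w3.png

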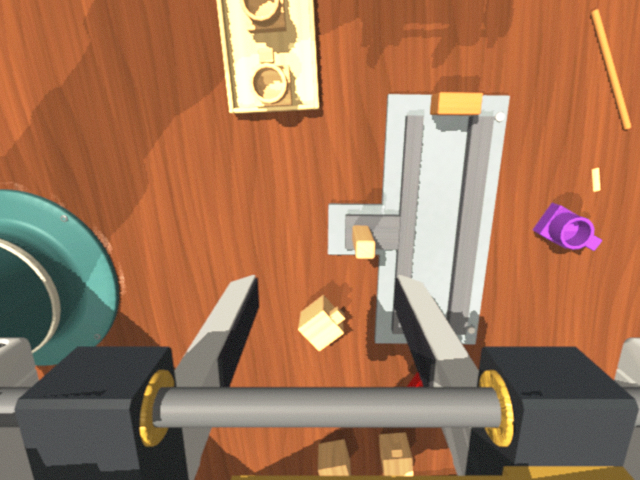

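The picture shows both scoops upright side by side in the tray at (267,10) and (270,85), and the clamp empty. The nearest blank is at (322,325) with its stub to the right. Next comes a close look from above for the first blank.

```bash
cat >> h.py <<'E'
def look(P,f,yaw=YC,h=.20):
    """camera straight above P; returns block centre (xy) and stub yaw"""
    t=down(yaw)[:,0]*.083; robot.move_ptp((P[0]-t[0],P[1]-t[1],h),down(yaw)); robot.pause(.2)
    ci,im=shot("wrist",f); hsv=cv2.cvtColor(im,cv2.COLOR_RGB2HSV)
    m=((hsv[...,2]>185)&(hsv[...,1]>50)&(hsv[...,1]<150)&(hsv[...,0]>14)&(hsv[...,0]<35)).astype(np.uint8)
    m=cv2.morphologyEx(m,cv2.MORPH_CLOSE,np.ones((5,5))); e=proj(ci,[P[0],P[1],.05])[0]
    c=min(blobs(m,900),key=lambda c:np.linalg.norm(cv2.minAreaRect(c)[0]-e))
    one=cv2.drawContours(np.zeros_like(m),[c],-1,1,-1)
    core=cv2.morphologyEx(one,cv2.MORPH_OPEN,cv2.getStructuringElement(cv2.MORPH_ELLIPSE,(29,29)))
    pts=cast(ci,c[:,0],.05)[:,:2]
    stub=max(blobs(cv2.morphologyEx(one&(1-cv2.dilate(core,np.ones((3,3)))),cv2.MORPH_OPEN,np.ones((5,5))),20),key=cv2.contourArea)
    core=blobs(core,500)[0]; M=cv2.moments(core); cc=cast(ci,(M["m10"]/M["m00"],M["m01"]/M["m00"]),.05)[0,:2]
    M=cv2.moments(stub); s=cast(ci,(M["m10"]/M["m00"],M["m01"]/M["m00"]),.047)[0,:2]-cc
    rough=np.arctan2(s[1],s[0])
    b=cv2.minAreaRect((cast(ci,core[:,0],.05)[:,:2]*1e4).astype(np.float32)); e=np.radians(b[2])
    yaw=e+np.round((rough-e)/(np.pi/2))*np.pi/2
    u=np.array([np.cos(yaw),np.sin(yaw)]); v=np.array([-u[1],u[0]])
    pu,pv=pts@u,pts@v  # back edge and sides of the outline give the centre
    ext=(np.percentile(pu,1),np.percentile(pu,99),np.percentile(pv,1),np.percentile(pv,99))
    print("core c",cc.round(4),"rect",(np.array(b[0])/1e4).round(4),(np.array(b[1])/10).round(1),"yaw",round(yaw,3),"rough",round(rough,3),"ext mm",round(1e3*(ext[1]-ext[0]),1),round(1e3*(ext[3]-ext[2]),1))
    return u*(ext[0]+.022)+v*(ext[2]+ext[3])/2, yaw
E
python3 - <<'E'
from h import *
c,y=look((.431,-.09),"b0"); print(c,y,robot.ik((*c,.19),down(y)),st())
E
```

```text
core c [ 0.4281 -0.0845] rect [ 0.4294 -0.0841] [51.1 45.4] yaw 0.616 rough 0.612 ext mm 58.7 45.4
[ 0.42654841 -0.08617505] 0.6161409603174623 [ 0.98560899  0.20961972 -0.9395767   2.07515097  0.20774344  0.951855
 -1.01973113] t=26.9 p=[ 0.4248 -0.1722  0.2004] F=[ 0.9 -0.1  0.8] open=0.0697 gf=0.0
```

View pics/b0.png

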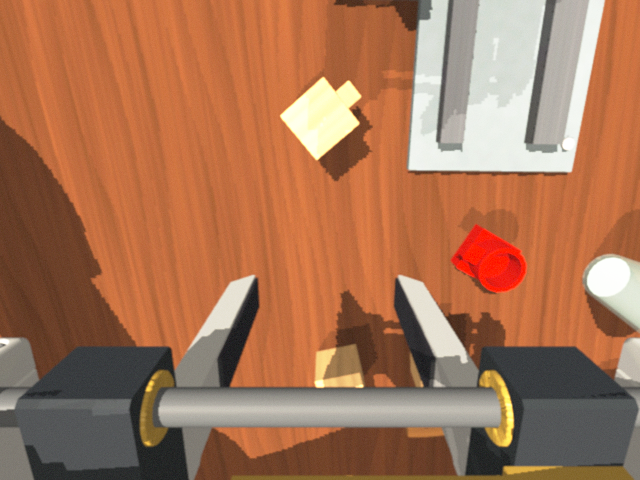

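The block is at (322,118) with its stub up and to the right. The measured outline of 58.7 x 45.4 mm matches the expected 58 x 44.

```bash
python3 - <<'E'
from h import *
pick((.4266,-.0862),.616,.040)
place(W(-.005,.08,0),YC,.0505)
c,y=look((.52,-.334),"b1"); print(c,y,robot.ik((*c,.19),down(y)),st())
E
```

```text
pick t=30.2 p=[ 0.4266 -0.0862  0.04  ] F=[-0.6 -0.1  0.7] open=0.0438 gf=30.0
hit True
at t=33.3 p=[0.6008 0.112  0.05  ] F=[-1.8 -1.2  9. ] open=0.0440 gf=30.0
placed t=34.6 p=[0.6009 0.1119 0.1898] F=[-1.1 -0.7 -0.5] open=0.0699 gf=0.0
core c [ 0.5409 -0.3152] rect [ 0.5406 -0.3145] [45.4 48.8] yaw 1.684 rough 1.688 ext mm 58.5 45.3
[ 0.54091486 -0.31717322] 1.6835078205493421 [ 1.23498709  0.73735382 -1.14480537  1.61607721  0.69997771  1.25450287
  0.07060944] t=36.8 p=[ 0.5137 -0.4162  0.2   ] F=[ 0.4 -0.5  0.3] open=0.0704 gf=0.0
```

View pics/b1.png

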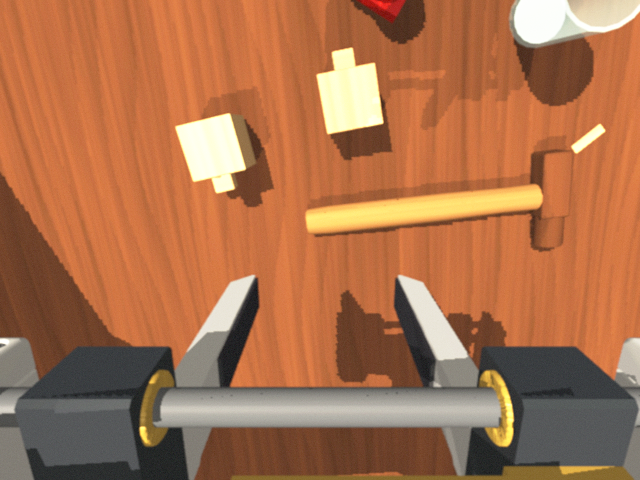

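The block is at (350,97) with its stub up, about 2 cm from the coarse fix, so it may have been knocked. The close look takes care of that. The last blank is at (215,147) with its stub pointing down.

```bash
python3 - <<'E'
from h import *
pick((.5409,-.3172),1.6835,.040)
place(W(-.005,0,0),YC,.0505)
c,y=look((.428,-.342),"b2"); print(c,y,robot.ik((*c,.19),down(y)),robot.ik((*c,.04),down(y)),st())
E
```

```text
pick t=39.7 p=[ 0.5409 -0.3172  0.04  ] F=[-0.3  0.7 -0.1] open=0.0439 gf=30.0
hit True
at t=43.1 p=[0.5944 0.0322 0.0499] F=[-1.8 -1.   7.7] open=0.0439 gf=30.0
placed t=44.4 p=[0.5945 0.0321 0.1898] F=[-0.2 -0.6 -0.4] open=0.0700 gf=0.0
core c [ 0.4274 -0.3449] rect [ 0.4277 -0.3469] [46.1 50. ] yaw -1.435 rough -1.425 ext mm 58.7 46.2
[ 0.42725581 -0.34385236] -1.435148716014415 [ 1.07779002  0.3686507  -0.56115176  1.8263483   0.22828404  1.01103749
 -2.58120392] [ 0.94793781  0.56689262 -0.41035012  1.92458331  0.33232993  0.71637349
 -2.664385  ] t=46.4 p=[ 0.4218 -0.4243  0.2   ] F=[ 0.3  0.8 -0. ] open=0.0701 gf=0.0
```

```bash
python3 - <<'E'
from h import *
pick((.4273,-.3439),-1.435,.040)
place(W(-.005,-.08,0),YC,.0505)
robot.move_ptp((.55,.07,.30),down(YC)); robot.pause(.2)
shot("wrist","w4"); ci,im=shot("top"); cv2.imwrite("pics/top2.png",im[:,:,::-1]); print(st())
E
```

```text
pick t=51.2 p=[ 0.4273 -0.3439  0.04  ] F=[0.4 0.1 2.1] open=0.0438 gf=30.0
hit True
at t=55.0 p=[ 0.588  -0.0475  0.05  ] F=[-2.3 -0.4  7.8] open=0.0443 gf=30.0
placed t=56.4 p=[ 0.5881 -0.0476  0.1898] F=[-0.5 -0.3 -0.5] open=0.0701 gf=0.0
t=57.4 p=[0.5501 0.0693 0.2993] F=[ 0.9 -0.1 -0.8] open=0.0698 gf=0.0
```

View pics/w4.png

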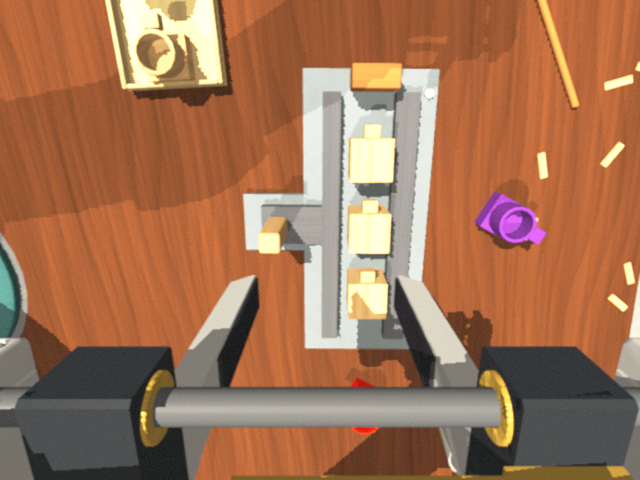

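View pics/top2.png

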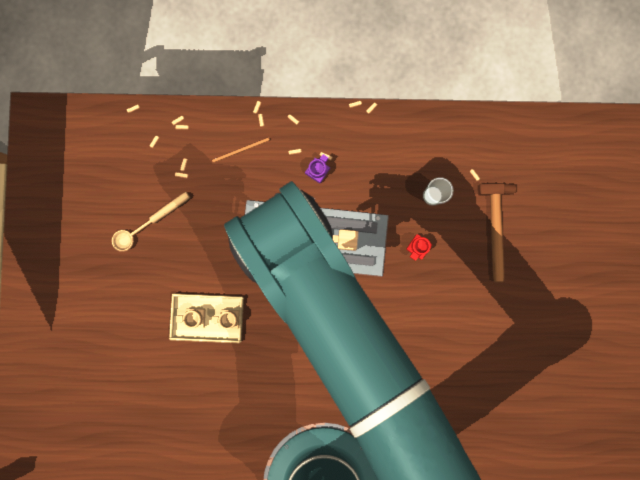

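The wrist view shows three blanks upright in the clamp at (372,155), (370,225) and (368,292), all with stubs towards the stop. The top view shows two scoops in the tray, nothing left on the bench, and the bystanders untouched. Next is pushing the jaw home.

```bash
python3 - <<'E'
from h import *
L=lambda:(RC.T@(robot.get_state()["ee_pos"]-O)).round(4)
robot.gripper_to(.06)
robot.move_ptp(W(-.110,.001,.18),down(YC)); robot.move_linear(W(-.110,.001,.070)); robot.gripper_to(0); print(L(),st())
print(jawpull(.022,25,.02)); print(L(),st())
robot.pause(.3); print(L(),st())
robot.gripper_to(.06); print(st()); p=robot.get_state()["ee_pos"]; robot.move_linear([*p[:2],.2],velocity=.2)
robot.move_ptp((.55,.07,.30),down(YC)); robot.pause(.3)
ci,im=shot("wrist","w5"); cv2.imwrite("pics/w5c.png",cv2.resize(im[0:350,100:450,::-1],(600,600))); print(st())
E
```

```text
[-0.11    0.0009  0.0701] t=59.9 p=[0.4901 0.0417 0.0701] F=[-1.6  0.   3.1] open=0.0222 gf=30.0
True
[-0.0945  0.0008  0.07  ] t=60.7 p=[0.5056 0.0403 0.07  ] F=[-5.  -1.4 11.4] open=0.0217 gf=30.0
[-0.0945  0.0008  0.07  ] t=61.0 p=[0.5056 0.0403 0.07  ] F=[-3.9 -0.5  9. ] open=0.0218 gf=30.0
t=61.8 p=[0.5053 0.0402 0.0696] F=[-0.1  0.4  0. ] open=0.0598 gf=0.0
t=63.5 p=[0.5497 0.0697 0.2995] F=[ 0.2 -0.1  0.5] open=0.0599 gf=0.0
```

View pics/w5c.png

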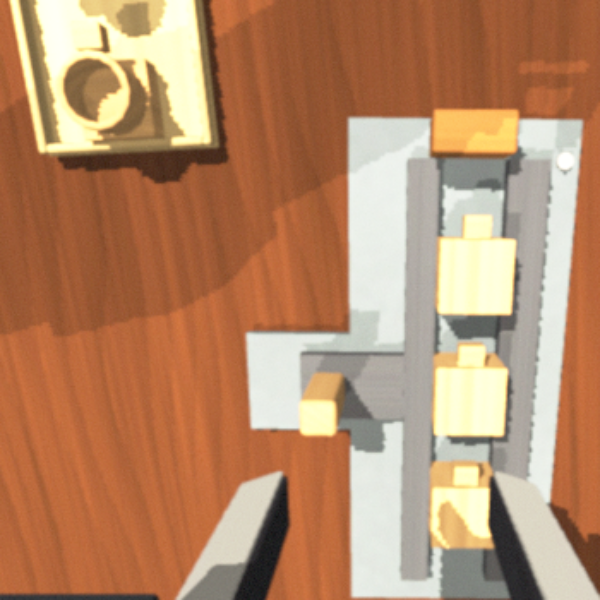

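The crop shows the jaw up against all three blocks, with the stubs pointing at the stop. The jaw stopped at 25 N after about 16 mm of travel. I'll give it one firmer confirming push and then hand in.

```bash
python3 - <<'E'
from h import *
L=lambda:(RC.T@(robot.get_state()["ee_pos"]-O)).round(4)
robot.move_ptp(W(-.0945,.001,.18),down(YC)); robot.move_linear(W(-.0945,.001,.070)); robot.gripper_to(0); print(L(),st())
print(jawpull(.01,32,.02),L(),st())
robot.gripper_to(.06); p=robot.get_state()["ee_pos"]; robot.move_linear([*p[:2],.2],velocity=.2)
robot.move_ptp((.50,.0,.30),down(YC)); robot.pause(.3)
ci,im=shot("wrist","w6"); cv2.imwrite("pics/w6c.png",cv2.resize(im[0:350,100:500,::-1],(685,600))); print(st())
E
```

```text
[-0.0945  0.001   0.0701] t=65.6 p=[0.5056 0.0405 0.0701] F=[-1.6 -0.5  3. ] open=0.0218 gf=30.0
True [-0.0945  0.001   0.07  ] t=65.9 p=[0.5056 0.0405 0.07  ] F=[-4.3 -1.4 10.6] open=0.0220 gf=30.0
t=68.3 p=[4.998e-01 3.000e-04 2.994e-01] F=[0.3 0.  0.6] open=0.0596 gf=0.0
```

View pics/w6c.png

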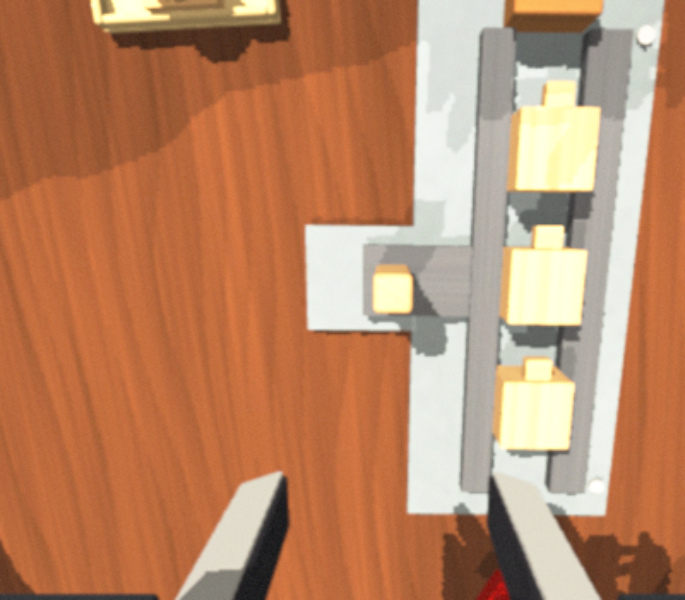

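The jaw did not move at all under the 32 N push. The three blocks stand square and tight between the jaws with their stubs towards the stop, so I'm handing in.

```bash
python3 -c "
from rig import robot
print(robot.sign_off())"
```

```text
the job is handed in; nothing more can be done
None
```

I handed the job in at about 68 s: both scoops stand upright in the tray, and all three raw blocks on the bench are held tight in the clamp, stubs towards the end stop; glass, mallet and ladle were not touched.

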